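# Put the watch-press dies away in their blocks

### The arm

A 7-joint arm with a two-finger parallel gripper is mounted at the origin on the work surface. World frame = base frame: x ahead of the robot, y to its left, z up, the work surface at z = 0. Lengths are in m, angles in rad, forces in N, time in s.
With the tool pointing down it reaches from about 0.425 to 0.95 m from the base axis. Payload 16.7 kg.
Tool frame: the origin (TCP) lies at the very end of the fingers, on their centre line; the grasp point (between the pads) lies 19 mm behind it; z points along the fingers, y is the line along which they close (so a half turn about z gives the same grasp; the last joint's range is limited). The gripper opens to 94 mm and grips with 3 to 60 N. Pads are 16 mm wide; open, the fingers measure 119 mm over their backs; the gripper's body (75 mm by 177 mm) begins 78 mm behind the grasp point.
Start: joints at [-1.341, 0.426, 0.074, 1.606, -0.034, 1.111, -0.067], TCP at [0.25, 0.627, 0.205] pointing down, gripper open.
Joint ranges: [-2.85, 2.85], [-0.5, 2.14], [-1.23, 1.37], [0.21, 2.46], [-1.02, 4.16], [0.16, 2.05], [-2.73, 2.73]. Speed limits (rad/s): [1.89, 1.89, 2.39, 2.39, 3.01, 3.01, 3.01].

### API

Orientations are given as a unit quaternion [w, x, y, z].
In Python, from workcell import manip, vision, ticket gives the robot as it stands. The module is installed in compiled form; this text tells all that it offers.
- The arm moves only by the shell command python3 -m creep 'ROWS'. ROWS is JSON, a list of rows, each a list of 5 numbers: the opening, from -1 (shut) to 1 (fully open), then the shift along the tool's x, y, z as a fraction of full scale, then the turn about the tool's z as a fraction of full scale. A call has 1 to 20 rows; each row shifts and turns the commanded pose from where the row before left it, along the tool's axes as they then stand; what a row does not reach is not made up. Full scale, the value 1, is 0.02 m for a shift and 0.1 rad for a turn. A row lasts 1/8 s, in which the tool goes at most 62.5 mm and 10.7 degrees, less where a joint would pass 70% of its speed; a pose out of reach is approached as far as the arm can. A call with a number of a shift or a turn outside -1 to 1 is refused whole. A call with a gripper value outside its range is refused whole. The fingers move at their own pace and stop on an object; the grip force is fixed at half the most. Time passes only in rows, so rows that do not move let the fingers close. It gives the time, the measured TCP pose, the force, the opening and the grip force at its end, in the units of the state.
- manip.sense(): the state, without advancing time (a new reading comes with each control period).
- vision.grab_frame(name): name is "side" or "top"; returns a dict with "image" (400x640x3 uint8, red, green, blue), "fx", "fy", "cx", "cy" (pixels), "eye" and "orientation" of the camera in the world. Camera axes: x right, y down, z forward; pixel columns grow to the right and rows downward; lengths in m; the calibration is good to about 2 mm. A picture is of the moment at which its call begins. There is no depth.
- ticket.close_job(): hands the job in; it is judged then, once.
The state is a dict: "t": time; "q": joint angles; "joint_vel": joint speeds; "joint_efforts": joint torques, N m; "ee_pos": TCP position; "eef_rot": TCP orientation; "contact_force": force on the tool from outside, world axes, zero at the start; "moment": the same for the moment, N m; "finger_gap": finger opening in m; "grasp_force": force on a finger pad.
Only numpy, scipy, OpenCV 4.12 (cv2) and the standard library are available. Lean on these libraries where they do the work, as an engineer would, in place of code of your own. Each camera call takes 0.05 s, during which the arm holds its last target. There are 200 camera calls.

### The job

The four press dies are left stacked on the watchmaker's bench. Take the stack apart from the top down, one die after another, and set each in the wooden block whose recess has its shape and size, lying flat on the felt floor of the recess. Keep the dies upright throughout, and leave the glass dish and the watch movement in its holder where they are.

Things in the scene. Friction and masses are not known exactly. Their poses are not given: they have to be found in the camera images.
- die_small: Top of the stack: small round press die, black plastic cylinder, 20 mm in diameter, 26 mm high, flat top and bottom, plain straight sides. Origin: centre of its underside, z up. At the start it stands centred (within a few mm) on die_oblong. Weighs 20 to 45 g.
- die_oblong: Second from the top: oblong press die, plain aluminium block, 40 mm along its own x and 28 mm along its own y, 26 mm high, flat top and bottom, plain straight sides. Origin: centre of its underside, z up. At the start it stands on die_large, turned any way. Weighs 50 to 105 g.
- die_large: Third from the top: large round press die, black plastic cylinder, 52 mm in diameter, 26 mm high, flat top and bottom, plain straight sides. Origin: centre of its underside, z up. At the start it stands on die_square. Weighs 60 to 130 g.
- die_square: Bottom of the stack: square press die, plain aluminium block, 60 x 60 mm (sides along its own x and y), 26 mm high, flat top and bottom, plain straight sides. Origin: centre of its underside, z up. At the start it stands on the bench; the whole stack is 104 mm high. Weighs 140 to 280 g.
- block_small: The place of die_small. Fixed beech-wood block, 100 x 100 mm and 20 mm high, grey felt in its recess; told from the other three blocks by the recess alone. Origin: centre of the block's underside, on the bench; z up, x and y parallel to its sides. The recess is centred, 5 mm deep (floor 15 mm above the bench, rim 20 mm), round, 36 mm in diameter.
- block_oblong: The place of die_oblong. Fixed beech-wood block, 100 x 100 mm and 20 mm high, grey felt in its recess; told from the other three blocks by the recess alone. Origin: centre of the block's underside, on the bench; z up, x and y parallel to its sides. The recess is centred, 5 mm deep (floor 15 mm above the bench, rim 20 mm), rectangular, 56 mm along the block's x and 44 mm along its y.
- block_large: The place of die_large. Fixed beech-wood block, 100 x 100 mm and 20 mm high, grey felt in its recess; told from the other three blocks by the recess alone. Origin: centre of the block's underside, on the bench; z up, x and y parallel to its sides. The recess is centred, 5 mm deep (floor 15 mm above the bench, rim 20 mm), round, 68 mm in diameter.
- block_square: The place of die_square. Fixed beech-wood block, 100 x 100 mm and 20 mm high, grey felt in its recess; told from the other three blocks by the recess alone. Origin: centre of the block's underside, on the bench; z up, x and y parallel to its sides. The recess is centred, 5 mm deep (floor 15 mm above the bench, rim 20 mm), square, 76 x 76 mm.
- glass_dish: Bystander, to be left alone: loose round lidded glass dish with a ball knob, 72 mm in diameter, 48 mm high over the knob, amber content. Origin: centre of its underside.
- movement: Bystander, to be left alone: loose small steel movement holder, 50 x 36 mm and 16 mm high, with a round brass watch movement in it and a steel screw 16 mm long standing out of the +x end. Origin: centre of its underside.
Not all that is in view belongs to the job. What is shaped like the die_small but orange is not meant.

How it is judged:
On the way, in this order (a step that is already met when the one before it is completed fails the run):
1. the small round die lies in its block (horizontal distance between die_small and block_small below 0.013 m and z of die_small in the frame of block_small between 0.012 and 0.0175 m and angle between die_small's own z axis and vertical below 0.06 rad and linear speed of die_small below 0.02 m/s), for 0.2 s.
2. the oblong die lies in its block (horizontal distance between die_oblong and block_oblong below 0.013 m and z of die_oblong in the frame of block_oblong between 0.012 and 0.0175 m and angle between die_oblong's own z axis and vertical below 0.06 rad and linear speed of die_oblong below 0.02 m/s), for 0.2 s.
3. the large round die lies in its block (horizontal distance between die_large and block_large below 0.013 m and z of die_large in the frame of block_large between 0.012 and 0.0175 m and angle between die_large's own z axis and vertical below 0.06 rad and linear speed of die_large below 0.02 m/s), for 0.2 s.
4. the square die lies in its block (horizontal distance between die_square and block_square below 0.013 m and z of die_square in the frame of block_square between 0.012 and 0.0175 m and angle between die_square's own z axis and vertical below 0.06 rad and linear speed of die_square below 0.02 m/s), for 0.2 s.
At the end, for the whole second after the job is handed in: Each die lies in the recess of its own block: centre within 13 mm of the block's centre, underside on the recess floor (12 to 17.5 mm above the block's underside), upright within 0.06 rad, released and at rest (below 0.02 m/s) (all of step 1 and all of step 2 and all of step 3 and all of step 4); the robot touches nothing.
It fails at once if a die tips over (leans more than 0.5 rad) (angle between any of die_small, die_oblong, die_large, die_square's own z axis and vertical above 0.5 rad).
It fails at once if the glass dish or the movement is pushed more than 20 mm or tipped (distance of any of glass_dish, movement from where it was at the start of the episode above 0.02 m or angle between any of glass_dish, movement's own z axis and vertical above 0.4 rad).
It also fails if it takes over 144 s, if anything falls off the work surface, if the arm or the gripper's body presses on something with over 40 N, if the wrist force passes 120 N, or if a joint passes its speed limit or range.

## Working session

There is one attempt and no reset: what is moved stays moved. The work goes in short steps, Python scripts to look and compute and a shell command to move; the robot and the scene stay as the last step left them, time stands still between calls to the robot, and variables do not carry over. Pictures are saved under pics/ and viewed, at most 14 in all, crops included, and the job is handed in when it is done.

```bash
mkdir -p pics; python3 - <<'E'
from workcell import manip, vision
import cv2,json,numpy as np
s=manip.sense();print({k:np.round(v,3).tolist() for k,v in s.items()})
for n in("top","side"):
    f=vision.grab_frame(n);cv2.imwrite(f"pics/{n}0.png",f["image"][:,:,::-1])
    print(n,{k:np.round(v,4).tolist() for k,v in f.items() if k!="image"})
E
```

```text
{'t': 0.0, 'q': [-1.341, 0.427, 0.074, 1.607, -0.034, 1.111, -0.067], 'joint_vel': [-0.001, 0.001, 0.001, -0.0, -0.001, 0.001, 0.001], 'joint_efforts': [0.001, -93.58, 3.667, -45.42, -0.049, 0.02, 0.0], 'ee_pos': [0.25, 0.627, 0.205], 'eef_rot': [-0.0, 0.188, 0.982, -0.001], 'contact_force': [-0.373, -1.054, -0.575], 'moment': [0.012, 0.022, 0.056], 'grasp_force': 0.0, 'finger_gap': 0.094}
top {'fx': 430.2041, 'fy': 430.2041, 'cx': 319.5085, 'cy': 198.7592, 'eye': [0.4411, 0.0473, 1.2853], 'orientation': [0.0232, -0.7037, 0.7094, -0.03]}
side {'fx': 425.5353, 'fy': 425.5353, 'cx': 314.1591, 'cy': 198.8412, 'eye': [0.381, 0.9304, 0.7786], 'orientation': [0.0315, -0.0887, 0.8914, -0.4433]}
```

View pics/top0.png

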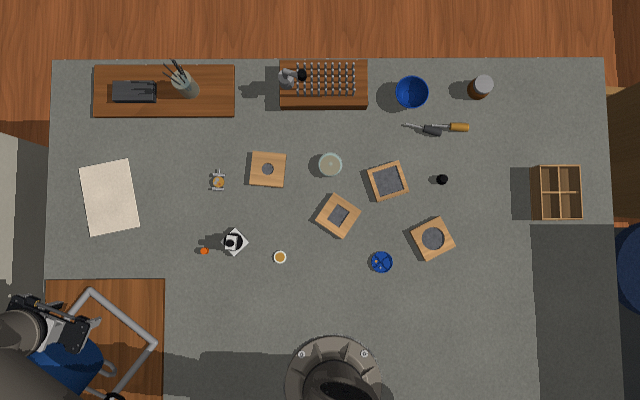

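View pics/side0.png

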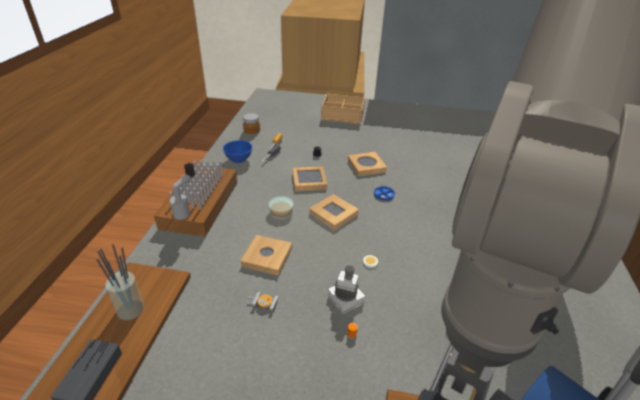

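Top view: block_small at about px (267,169), block_oblong (338,215), block_square (388,181), block_large (432,238). The stack is at (233,242), with the orange decoy at (203,251), the movement at (218,180) and the dish at (330,164). The side view shows the stack at (347,290). Next I measure these, and enlarge the stack.

```bash
cat > h.py <<'E'
import numpy as np,cv2
from scipy.spatial.transform import Rotation as R
from workcell import manip, vision
def rot(q): return R.from_quat([q[1],q[2],q[3],q[0]])
def cast(f,px,z):
    px=np.atleast_2d(np.asarray(px,float))
    d=np.c_[(px[:,0]-f["cx"])/f["fx"],(px[:,1]-f["cy"])/f["fy"],np.ones(len(px))]
    d=rot(f["orientation"]).apply(d);e=np.array(f["eye"])
    return (e+d*((z-e[2])/d[:,2])[:,None])[:,:2]
def proj(f,p):
    c=rot(f["orientation"]).inv().apply(np.atleast_2d(p)-np.array(f["eye"]))
    return np.c_[c[:,0]/c[:,2]*f["fx"]+f["cx"],c[:,1]/c[:,2]*f["fy"]+f["cy"]]
def rect(pts):
    r=cv2.minAreaRect((pts*1000).astype(np.float32)); b=cv2.boxPoints(r)
    e=b[1]-b[0]; return np.round(r[0],1),np.round(r[1],1),round(float(np.degrees(np.arctan2(e[1],e[0]))),1),np.round(np.linalg.norm(e),1)
E
python3 - <<'E'
from h import *
f=vision.grab_frame("top");im=f["image"]
hsv=cv2.cvtColor(im,cv2.COLOR_RGB2HSV)
for n,(u,v) in dict(small=(267,169),oblong=(338,215),square=(388,181),large=(432,238)).items():
    w=cv2.inRange(hsv,(5,70,60),(25,255,255)); m=np.zeros_like(w);m[v-32:v+33,u-32:u+33]=w[v-32:v+33,u-32:u+33]
    cs,h=cv2.findContours(m,cv2.RETR_CCOMP,cv2.CHAIN_APPROX_NONE)
    o=max(cs,key=cv2.contourArea);i=[k for k in range(len(cs)) if cs[k] is o][0]
    print(n,"outer",rect(cast(f,o[:,0],.02)))
    inn=[cs[k] for k in range(len(cs)) if h[0][k][3]==i]
    if inn: print("   recess",rect(cast(f,max(inn,key=cv2.contourArea)[:,0],.02)))
c=cv2.resize(im[205:275,185:285],None,fx=8,fy=8,interpolation=cv2.INTER_CUBIC)
s=vision.grab_frame("side")["image"][255:345,295:395]
cv2.imwrite("pics/c1.png",c[:,:,::-1]);cv2.imwrite("pics/c2.png",cv2.resize(s,None,fx=6,fy=6,interpolation=cv2.INTER_CUBIC)[:,:,::-1])
E
```

```text
small outer (array([626.6, 188.4]), array([102. , 102.7]), -5.9, np.float32(102.7))
   recess (array([627.5, 189.6]), array([35.9, 35.7]), -45.0, np.float32(35.7))
oblong outer (array([487.4, -18.1]), array([100.3, 102. ]), -34.5, np.float32(102.0))
   recess (array([487.5, -18.6]), array([47.9, 59.6]), -35.5, np.float32(59.6))
square outer (array([ 589.1, -166.8]), array([101.4, 102.8]), -72.1, np.float32(102.8))
   recess (array([ 588.3, -167.4]), array([80.8, 80.2]), -72.0, np.float32(80.2))
large outer (array([ 417.3, -294.5]), array([101.6, 103.8]), -63.5, np.float32(103.8))
   recess (array([ 417.6, -295.3]), array([67.9, 67.1]), -45.9, np.float32(67.1))
```

View pics/c1.png

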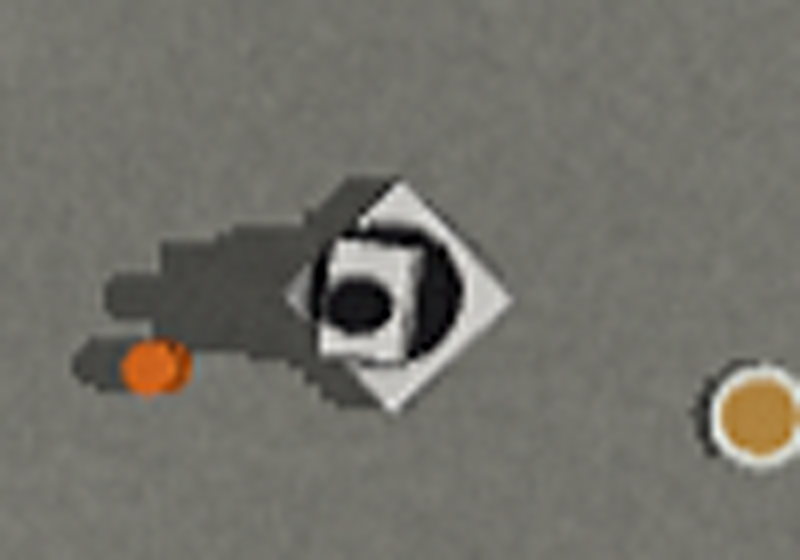

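View pics/c2.png

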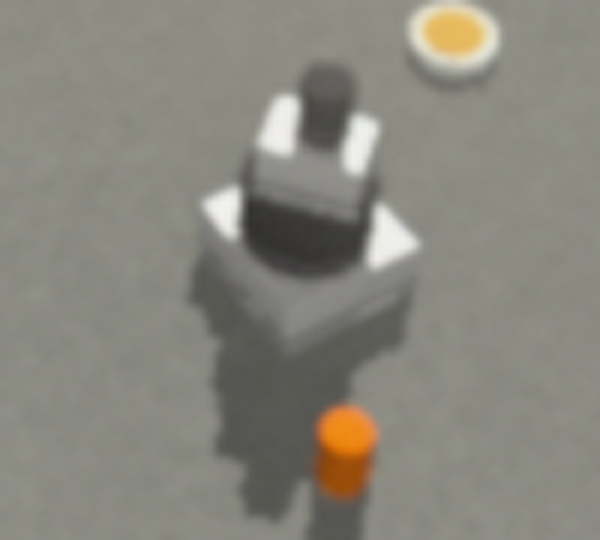

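Crop views: small die's top at crop (360,304). Oblong corners are (335,240),(423,248),(405,362),(318,352). The large disc is at (387,293), and square corners are (403,178),(513,298),(393,412),(287,298). The decoy stands clear of the stack.

```bash
python3 - <<'E'
from h import *
f=vision.grab_frame("top");im=f["image"]
g=lambda p:(np.array(p,float)+.5)/8-.5+[185,205]
print("small",cast(f,g([(360,304),(325,304),(394,304),(360,277),(360,332)]),.104)*1000)
print("obl",rect(cast(f,g([(335,240),(423,248),(405,362),(318,352)]),.078)))
print("large",cast(f,g([(387,293),(311,293),(463,293),(387,222),(387,365)]),.052)*1000)
print("sq",rect(cast(f,g([(403,178),(513,298),(393,412),(287,298)]),.026)))
print("decoy",cast(f,g([(152,368)]),.026)*1000)
print("dish,mov",cast(f,[(330,164),(218,180)],.03)*1000)
# refined oblong/square via bright mask
gr=cv2.cvtColor(im,cv2.COLOR_RGB2GRAY)
gr8=cv2.resize(gr[205:275,185:285],None,fx=8,fy=8,interpolation=cv2.INTER_CUBIC)
dk=(gr8<70).astype(np.uint8); n,l,st,ce=cv2.connectedComponentsWithStats(dk)
for k in range(1,n):
    if st[k,4]>1000: print("dark",st[k],ce[k], cast(f,g(ce[k]),.104)*1000)
s=manip.sense();print(rot(s["eef_rot"]).as_matrix().round(3))
E
```

```text
small [[412.12056412 281.99949303]
 [412.22362643 293.90902132]
 [412.02042797 270.42810345]
 [421.28851656 282.06617825]
 [402.62439451 281.93042045]]
obl (array([412.9, 283.5]), array([30.8, 40.6]), -8.2, np.float32(40.6))
large [[414.66080655 282.7617471 ]
 [414.89372193 309.7681501 ]
 [414.42779652 255.74436823]
 [439.86811925 282.93029264]
 [389.17765892 282.59135723]]
sq (array([413.5, 283.7]), array([59.5, 60.3]), -46.7, np.float32(60.3))
decoy [[387.75174803 372.63615239]]
dish,mov [[638.03018434   3.15269836]
 [593.02055639 331.83476977]]
dark [  293   181   169   180 11510] [379.20026064 279.75334492] [[420.29696275 275.52167658]]
dark [ 163  232  130   70 2350] [236.72553191 259.86723404] [[427.469906   324.08565889]]
dark [ 107  283   77   66 1235] [139.85506073 309.71659919] [[410.82983522 356.84828279]]
[[-0.929  0.37  -0.   ]
 [ 0.37   0.929 -0.001]
 [-0.    -0.001 -1.   ]]
```

```bash
cat > to.py <<'E'
# usage: to.py x y z(mm) yaw_of_closing_line(deg): shift in tool axes (units of 20 mm) and turn (units of .1 rad)
import sys;from h import *
x,y,z,a=map(float,sys.argv[1:]);s=manip.sense();M=rot(s["eef_rot"]).as_matrix()
p=np.array(s["ee_pos"]);d=M.T@(np.array([x,y,z])/1e3-p)
yaw=np.degrees(np.arctan2(M[1,1],M[0,1]));t=(a-yaw+90)%180-90
d2=R.from_rotvec([0,0,np.radians(t)]).inv()
print("pos",(p*1e3).round(1),"yaw",yaw.round(1),"shift",(d/.02).round(2),"turn",round(-np.radians(t)/.1,2),"gap",round(s["finger_gap"],4),"F",s["contact_force"],"grip",s["grasp_force"],"q7",round(s["q"][6],2),"t",s["t"])
E
python3 -m creep '[[1,0,0,0,-1],[1,0,0,0,-1],[1,0,0,0,-1],[1,0,0,0,-0.79],[1,-0.5,-1,0,0],[1,-0.5,-1,0,0],[1,-0.5,-1,0,0],[1,-0.5,-1,0,0],[1,-0.5,-1,0,0],[1,-0.5,-1,0,0],[1,-0.5,-1,0,0],[1,-0.5,-1,0,0],[1,-0.5,-1,0,0],[1,-0.5,-1,0,0],[1,-0.5,-1,0,0],[1,-0.5,-1,0,0],[1,-0.5,-1,0,0],[1,-0.5,-1,0,0],[1,-0.5,-1,0,0],[1,-0.5,-1,0,0]]'; python3 to.py 412.5 282.5 86 90
```

```text
t: 2.75
ee_pos: [0.4102, 0.3058, 0.2055]
eef_rot: [-0.0, -0.0, 1.0, 0.0]
contact_force: [0.5, 0.1, 1.1]
finger_gap: 0.0942
grasp_force: 0.0
pos [410.2 305.8 205.5] yaw 90.0 shift [-0.12 -1.16  5.98] turn 0.0 gap 0.0942 F [0.49677135 0.10668304 1.07499288] grip 0.0 q7 0.83 t 2.75
```

```bash
python3 -m creep '[[0.2,-0.12,-0.58,0,0],[0.2,0,-0.58,0,0],[0.2,0,0,1,0],[0.2,0,0,1,0],[0.2,0,0,1,0],[0.2,0,0,1,0],[0.2,0,0,1,0],[0.2,0,0,0.5,0],[0.2,0,0,0,0]]'; python3 to.py 412.5 282.5 86 90
python3 - <<'E'
from h import *
a=[cv2.resize(vision.grab_frame(n)["image"][v-45:v+45,u-50:u+50],None,fx=4,fy=4,interpolation=cv2.INTER_CUBIC) for n,u,v in(("top",233,240),("side",347,285))]
cv2.imwrite("pics/g1.png",np.hstack(a)[:,:,::-1])
E
```

```text
t: 3.88
ee_pos: [0.4117, 0.2838, 0.0952]
eef_rot: [-0.0, -0.0, 1.0, -0.0]
contact_force: [-1.3, 0.5, 0.4]
finger_gap: 0.0565
grasp_force: 0.0
pos [411.7 283.8  95.2] yaw 90.0 shift [-0.04 -0.07  0.46] turn 0.01 gap 0.0565 F [-1.25755939  0.45247621  0.38262469] grip 0.0 q7 0.89 t 3.875
```

View pics/g1.png

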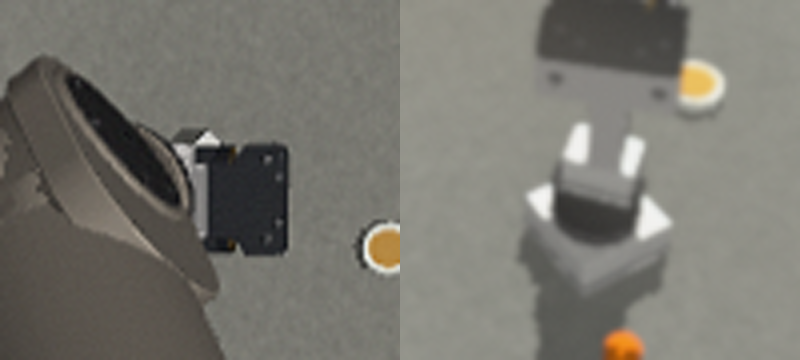

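The side view shows the fingers straddling the small die, centred on the stack. I lower and close.

```bash
python3 -m creep '[[0.2,0,-0.05,0.45,0],[0.2,0,0,0,0],[-0.4,0,0,0,0],[-0.5,0,0,0,0],[-1,0,0,0,0],[-1,0,0,0,0],[-1,0,0,0,0],[-1,0,0,0,0]]'; python3 to.py 412.5 282.5 86 90
```

```text
t: 4.97
ee_pos: [0.4121, 0.2829, 0.0865]
eef_rot: [-0.0, -0.0, 1.0, -0.0]
contact_force: [-0.2, -0.5, 1.2]
finger_gap: 0.0193
grasp_force: 30.0
pos [412.1 282.9  86.5] yaw 90.0 shift [-0.02 -0.02  0.03] turn 0.0 gap 0.0193 F [-0.15104126 -0.45753889  1.24499956] grip 30.00041574239731 q7 0.9 t 4.975
```

```bash
python3 -m creep '[[-1,0,0,-0.5,0],[-1,0,0,-1,0],[-1,0,0,-1,0],[-1,-0.97,-0.42,0,0],[-1,-0.97,-0.42,0,0],[-1,-0.97,-0.42,0,0],[-1,-0.97,-0.42,0,0],[-1,-0.97,-0.42,0,0],[-1,-0.97,-0.42,0,0],[-1,-0.97,-0.42,0,0],[-1,-0.97,-0.42,0,0],[-1,-0.97,-0.42,0,0],[-1,-0.97,-0.42,0,0],[-1,-0.97,-0.42,0,0],[-1,0,0,0,0],[-1,0,0,0,0]]'; python3 to.py 627 189.3 24 90
```

```text
t: 6.98
ee_pos: [0.6251, 0.1907, 0.1362]
eef_rot: [-0.0, -0.0, 1.0, -0.0]
contact_force: [-0.5, 0.1, 0.3]
finger_gap: 0.0193
grasp_force: 30.0
pos [625.1 190.7 136.2] yaw 90.0 shift [-0.1  -0.07  5.61] turn 0.0 gap 0.0193 F [-0.51222086  0.12241429  0.27359686] grip 29.999914169311523 q7 1.28 t 6.975
```

```bash
python3 -m creep '[[-1,-0.1,-0.07,1,0],[-1,0,0,1,0],[-1,0,0,1,0],[-1,0,0,1,0],[-1,0,0,1,0],[-1,0,0,0.3,0],[-1,0,0,0.2,0],[-1,0,0,0.1,0],[-1,0,0,0,0]]'; python3 to.py 627 189.3 23.5 90
```

```text
t: 8.1
ee_pos: [0.6278, 0.1893, 0.0249]
eef_rot: [0.0, -0.0, 1.0, 0.0]
contact_force: [0.3, 0.1, -0.1]
finger_gap: 0.0192
grasp_force: 30.0
pos [627.8 189.3  24.9] yaw 90.0 shift [0.04 0.   0.07] turn 0.0 gap 0.0192 F [ 0.29101937  0.05837723 -0.13672873] grip 30.00000536441803 q7 1.31 t 8.1
```

Lower the last millimetre, release, rise, and look from both cameras.

```bash
python3 -m creep '[[-1,0,0,0.05,0],[-1,0,0,0.02,0],[-0.5,0,0,0,0],[-0.3,0,0,0,0],[-0.1,0,0,0,0],[0.3,0,0,0,0],[0.3,0,0,-0.5,0],[0.3,0,0,-1,0],[0.3,0,0,-1,0],[0.3,0,0,-1,0],[0.3,0,0,-1,0],[0.3,1,0.2,-1,0],[0.3,1,0.2,0,0],[0.3,1,0.2,0,0],[0.3,1,0.2,0,0],[0.3,1,0.2,0,0],[0.3,1,0.2,0,0],[0.3,1,0.5,0,0]]'; python3 to.py 412.9 283.5 60 81.8
python3 - <<'E'
from h import *
a=[cv2.resize(vision.grab_frame(n)["image"][v-45:v+45,u-50:u+50],None,fx=4,fy=4,interpolation=cv2.INTER_CUBIC) for n,u,v in(("top",267,185),("side",267,255))]
cv2.imwrite("pics/p1.png",np.hstack(a)[:,:,::-1])
E
```

```text
t: 10.35
ee_pos: [0.4867, 0.223, 0.1336]
eef_rot: [0.0, 0.0, 1.0, 0.0]
contact_force: [0.1, 0.1, 0.3]
finger_gap: 0.0614
grasp_force: 0.0
pos [486.7 223.  133.6] yaw 90.0 shift [3.69 3.02 3.68] turn 1.43 gap 0.0614 F [0.10193885 0.12963529 0.27771518] grip 0.0 q7 1.09 t 10.35
```

View pics/p1.png

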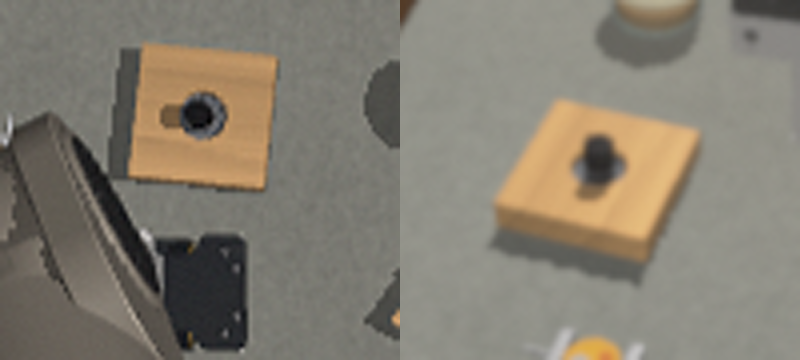

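The small die stands centred in its recess at crop (202,116). Next is the oblong die.

```bash
python3 -m creep '[[0.3,0.93,0.75,0,0],[0.3,0.92,0.75,0,0],[0.3,0.92,0.75,0,0],[0.3,0.92,0.75,0,0],[0.3,0,0,0,0.72],[0.3,0,0,0,0.71],[0.3,0,0,1,0],[0.3,0,0,0.5,0],[0.3,0,0,0,0]]'; python3 to.py 412.9 283.5 60 81.8
python3 - <<'E'
from h import *
f=vision.grab_frame("side")
cv2.imwrite("pics/g2.png",cv2.resize(f["image"][235:345,295:405],None,fx=5,fy=5,interpolation=cv2.INTER_CUBIC)[:,:,::-1])
E
```

```text
t: 11.58
ee_pos: [0.4135, 0.2827, 0.1027]
eef_rot: [-0.0, 0.071, 0.997, -0.001]
contact_force: [-0.2, 0.2, 0.5]
finger_gap: 0.0613
grasp_force: 0.0
pos [413.5 282.7 102.7] yaw 81.8 shift [0.04 0.04 2.13] turn 0.0 gap 0.0613 F [-0.1544245   0.20659224  0.45280545] grip 0.0 q7 0.76 t 11.575
```

View pics/g2.png

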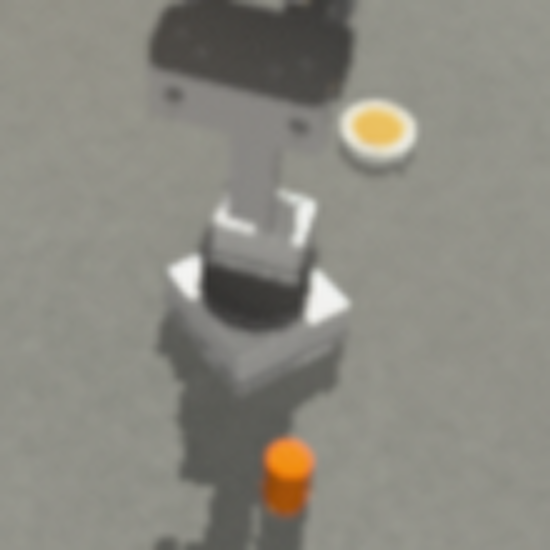

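Fingers are parallel to the oblong's long sides and centred on it. I descend and grip.

```bash
python3 -m creep '[[0.3,0.03,0.03,1,0],[0.3,0,0,0.8,0],[0.3,0,0,0.3,0],[0.1,0,0,0,0],[-0.2,0,0,0,0],[-0.3,0,0,0,0],[-1,0,0,0,0],[-1,0,0,0,0],[-1,0,0,0,0],[-1,0,0,0,0],[-1,0,0,-0.5,0],[-1,0,0,-1,0],[-1,0,0,-1,0],[-1,0,0,-1,0],[-1,0,0,-0.5,0],[-1,0,0,0,0]]'; python3 to.py 487.5 -18.4 24 54.8
```

```text
t: 13.62
ee_pos: [0.4134, 0.284, 0.1416]
eef_rot: [0.0, 0.071, 0.997, 0.0]
contact_force: [-0.7, -0.6, -0.6]
finger_gap: 0.0277
grasp_force: 30.0
pos [413.4 284.  141.6] yaw 81.8 shift [ -5.82 -14.44   5.87] turn 4.72 gap 0.0277 F [-0.65613535 -0.60168407 -0.63432334] grip 29.999821186065674 q7 0.75 t 13.625
```

```bash
python3 -m creep '[[-1,-0.39,-0.96,0,0],[-1,-0.39,-0.96,0,0],[-1,-0.39,-0.96,0,0],[-1,-0.39,-0.96,0,0],[-1,-0.39,-0.96,0,0],[-1,-0.39,-0.96,0,0],[-1,-0.39,-0.96,0,0],[-1,-0.39,-0.96,0,0],[-1,-0.39,-0.96,0,0],[-1,-0.39,-0.96,0,0],[-1,-0.39,-0.96,0,0],[-1,-0.39,-0.96,0,0],[-1,-0.39,-0.96,0,0],[-1,-0.39,-0.96,0,0],[-1,-0.39,-0.96,0,0],[-1,0,0,0,0.95],[-1,0,0,0,0.95],[-1,0,0,0,0.95],[-1,0,0,0,0.95],[-1,0,0,0,0.92]]'; python3 -m creep '[[-1,0,0,1,0],[-1,0,0,1,0],[-1,0,0,1,0],[-1,0,0,1,0],[-1,0,0,0,0]]';  python3 to.py 487.5 -18.4 24 54.8
```

```text
t: 16.12
ee_pos: [0.4874, -0.018, 0.1403]
eef_rot: [-0.001, 0.304, 0.953, -0.0]
contact_force: [1.0, 0.3, -1.3]
finger_gap: 0.0274
grasp_force: 30.0
t: 16.75
ee_pos: [0.4866, -0.0182, 0.0595]
eef_rot: [-0.001, 0.303, 0.953, -0.001]
contact_force: [0.3, 0.2, -0.7]
finger_gap: 0.0273
grasp_force: 30.0
pos [486.6 -18.2  59.5] yaw 54.8 shift [-0.05  0.02  1.78] turn -0.01 gap 0.0273 F [ 0.29321651  0.1902824  -0.6889702 ] grip 29.999814927577972 q7 1.08 t 16.75
```

```bash
python3 -m creep '[[-1,-0.04,0.02,1,0],[-1,0,0,0.5,0],[-1,0,0,0.2,0],[-1,0,0,0.08,0],[-1,0,0,0.02,0]]'; python3 -m creep '[[-0.2,0,0,0,0],[-0.1,0,0,0,0],[0.1,0,0,0,0],[0.6,0,0,0,0],[0.6,0,0,-0.5,0],[0.6,0,0,-1,0],[0.6,0,0,-1,0],[0.6,0,0,-1,0],[0.6,0,0,-1,0],[0.6,0,1,0,0],[0.6,0,1,0,0],[0.6,0,1,0,0],[0.6,0,1,0,0],[0.6,0,1,0,0],[0.6,0,1,0,0],[0.6,0,1,0,0]]'; python3 to.py 414 283 34 43.3
python3 - <<'E'
from h import *
a=[cv2.resize(vision.grab_frame(n)["image"][v-45:v+45,u-50:u+50],None,fx=4,fy=4,interpolation=cv2.INTER_CUBIC) for n,u,v in(("top",338,215),("side",334,215))]
cv2.imwrite("pics/p2.png",np.hstack(a)[:,:,::-1])
E
```

```text
t: 17.38
ee_pos: [0.4891, -0.018, 0.0254]
eef_rot: [0.0, 0.303, 0.953, 0.0]
contact_force: [0.2, 0.3, -1.1]
finger_gap: 0.0275
grasp_force: 30.0
t: 19.38
ee_pos: [0.5704, 0.0974, 0.115]
eef_rot: [-0.0, 0.303, 0.953, -0.0]
contact_force: [-0.9, -0.7, -0.3]
finger_gap: 0.0752
grasp_force: 0.0
pos [570.4  97.4 115. ] yaw 54.8 shift [11.74  3.07  4.05] turn 2.0 gap 0.0752 F [-0.90118165 -0.66211469 -0.26884679] grip 0.0 q7 0.86 t 19.375
```

View pics/p2.png

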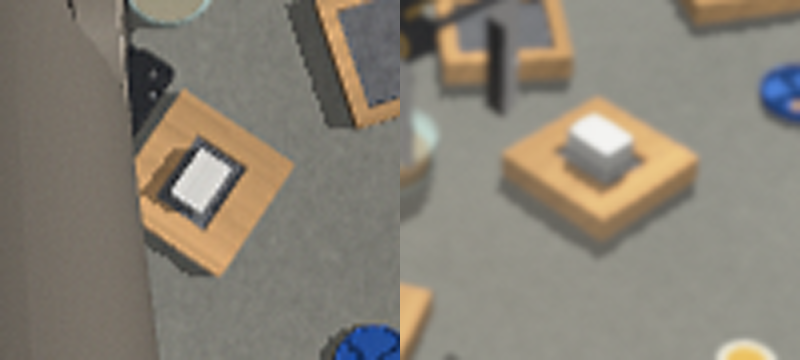

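The oblong die sits in its recess, aligned. Next is the large die.

```bash
python3 -m creep '[[1,0.98,0.25,0,0],[1,0.98,0.25,0,0],[1,0.98,0.25,0,0],[1,0.98,0.25,0,0],[1,0.98,0.26,0,0],[1,0.98,0.26,0,0],[1,0.98,0.26,0,0],[1,0.98,0.26,0,0],[1,0.98,0.26,0,0],[1,0.98,0.26,0,0],[1,0.98,0.26,0,0],[1,0.96,0.26,0,0],[1,0,0,0,1],[1,0,0,0,1],[1,0,0,1,0],[1,0,0,0.5,0],[1,0,0,0,0]]'; python3 to.py 414 283 34 43.3
python3 - <<'E'
from h import *
f=vision.grab_frame("side")
cv2.imwrite("pics/g3.png",cv2.resize(f["image"][235:345,295:405],None,fx=5,fy=5,interpolation=cv2.INTER_CUBIC)[:,:,::-1])
E
```

```text
t: 21.6
ee_pos: [0.4131, 0.2815, 0.0846]
eef_rot: [-0.0, 0.396, 0.918, -0.001]
contact_force: [0.3, -0.1, -0.1]
finger_gap: 0.0935
grasp_force: 0.0
pos [413.1 281.5  84.6] yaw 43.3 shift [0.02 0.09 2.53] turn -0.0 gap 0.0935 F [ 0.32678497 -0.09818559 -0.05817909] grip 0.0 q7 0.19 t 21.6
```

View pics/g3.png

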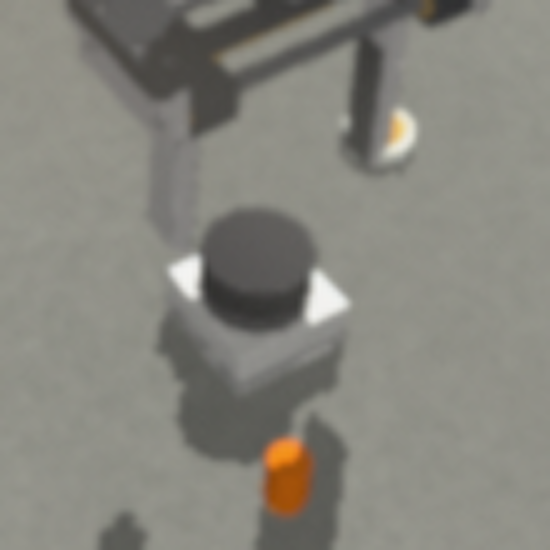

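The fingers stand either side of the large die, so I descend and grip.

```bash
python3 -m creep '[[1,0.02,0.07,1,0],[1,0,0,1,0],[1,0,0,0.5,0],[0.6,0,0,0,0],[0.3,0,0,0,0],[0.2,0,0,0,0],[-1,0,0,0,0],[-1,0,0,0,0],[-1,0,0,0,0],[-1,0,0,0,0]]'; python3 -m creep '[[-1,0,0,-0.5,0],[-1,0,0,-1,0],[-1,0,0,-1,0],[-1,0,0,-1,0],[-1,0,0,-1,0],[-1,0,0,0,0]]'; python3 to.py 417.5 -295 24 43.3
```

```text
t: 22.9
ee_pos: [0.4143, 0.2835, 0.0354]
eef_rot: [0.0, 0.396, 0.918, 0.0]
contact_force: [-1.1, 0.3, 5.6]
finger_gap: 0.0512
grasp_force: 30.0
t: 23.65
ee_pos: [0.4146, 0.2838, 0.1265]
eef_rot: [0.0, 0.396, 0.918, 0.001]
contact_force: [0.3, 0.4, -1.1]
finger_gap: 0.0513
grasp_force: 30.0
pos [414.6 283.8 126.5] yaw 43.3 shift [-21.16 -19.76   5.07] turn 0.0 gap 0.0513 F [ 0.34536263  0.42085713 -1.08214416] grip 29.999727308750153 q7 0.15 t 23.65
```

```bash
python3 -m creep '[[-1,-0.9,-0.53,0,0],[-1,-0.9,-0.53,0,0],[-1,-0.9,-0.53,0,0],[-1,-0.9,-0.53,0,0],[-1,-0.9,-0.53,0,0],[-1,-0.9,-0.53,0,0],[-1,-0.9,-0.53,0,0],[-1,-0.9,-0.53,0,0],[-1,-0.9,-0.53,0,0],[-1,-0.9,-0.53,0,0],[-1,-0.9,-0.53,0,0],[-1,-0.9,-0.53,0,0],[-1,-0.9,-0.53,0,0],[-1,-0.9,-0.53,0,0]]'; python3 to.py 417.5 -295 24 43.3
```

```text
t: 25.4
ee_pos: [0.4781, -0.0037, 0.1243]
eef_rot: [-0.001, 0.397, 0.918, -0.001]
contact_force: [0.5, -0.9, -0.8]
finger_gap: 0.0515
grasp_force: 30.0
pos [478.1  -3.7 124.3] yaw 43.3 shift [ -8.53 -12.18   5.03] turn -0.01 gap 0.0515 F [ 0.45123517 -0.93657323 -0.79435616] grip 30.000122487545013 q7 0.8 t 25.4
```

```bash
python3 -m creep '[[-1,-0.59,-0.86,0,0],[-1,-0.59,-0.86,0,0],[-1,-0.59,-0.86,0,0],[-1,-0.59,-0.86,0,0],[-1,-0.59,-0.86,0,0],[-1,-0.59,-0.86,0,0],[-1,-0.59,-0.86,0,0],[-1,-0.59,-0.86,0,0],[-1,-0.59,-0.86,0,0],[-1,-0.59,-0.86,0,0],[-1,-0.59,-0.86,0,0],[-1,-0.59,-0.86,0,0],[-1,-0.59,-0.86,0,0],[-1,-0.59,-0.86,0,0],[-1,0,0,0,0],[-1,0,0,0,0]]'; python3 to.py 417.5 -295 24 43.3
```

```text
t: 27.4
ee_pos: [0.4164, -0.287, 0.1246]
eef_rot: [-0.001, 0.397, 0.918, -0.0]
contact_force: [0.1, -0.1, -1.3]
finger_gap: 0.0514
grasp_force: 30.0
pos [ 416.4 -287.   124.6] yaw 43.3 shift [-0.33 -0.23  5.03] turn -0.0 gap 0.0514 F [ 0.10597448 -0.09750716 -1.307941  ] grip 29.999684393405914 q7 1.48 t 27.4
```

```bash
python3 -m creep '[[-1,-0.33,-0.23,0.5,0],[-1,0,0,1,0],[-1,0,0,1,0],[-1,0,0,1,0],[-1,0,0,1,0],[-1,0,0,0.3,0],[-1,0,0,0.15,0],[-1,0,0,0,0]]';  python3 to.py 417.5 -295 24 43.3
```

```text
t: 28.4
ee_pos: [0.4184, -0.2953, 0.0263]
eef_rot: [0.0, 0.396, 0.918, -0.0]
contact_force: [0.2, -0.6, -0.9]
finger_gap: 0.0515
grasp_force: 30.0
pos [ 418.4 -295.3   26.3] yaw 43.3 shift [ 0.04 -0.02  0.12] turn 0.0 gap 0.0515 F [ 0.15399251 -0.56439636 -0.91467623] grip 29.999783635139465 q7 1.64 t 28.4
```

```bash
python3 -m creep '[[-1,0,0,0.08,0],[-1,0,0,0,0],[0.2,0,0,0,0],[0.3,0,0,0,0],[0.6,0,0,0,0],[1,0,0,0,0],[1,0,0,-0.5,0],[1,0,0,-1,0],[1,0,0,-1,0],[1,0,0,-1,0],[1,0,0,-1,0],[1,0.6,0.86,0,0],[1,0.6,0.86,0,0],[1,0.6,0.86,0,0],[1,0.6,0.86,0,0],[1,0.6,0.86,0,0],[1,0.6,0.86,0,0],[1,0.6,0.86,0,0]]'; python3 to.py 478 0 115 43.3
python3 - <<'E'
from h import *
a=[]
for n,u,v in(("top",432,238),("side",367,163),("top",233,240)):
    f=vision.grab_frame(n);a.append(cv2.resize(f["image"][v-45:v+45,u-32:u+33],None,fx=4,fy=4,interpolation=cv2.INTER_CUBIC))
cv2.imwrite("pics/p3.png",np.hstack(a)[:,:,::-1])
im=f["image"];gr=cv2.cvtColor(im,cv2.COLOR_RGB2GRAY);m=(gr>160).astype(np.uint8);m[:215]=0;m[270:]=0;m[:,:215]=0;m[:,255:]=0
c=max(cv2.findContours(m,0,cv2.CHAIN_APPROX_NONE)[0],key=cv2.contourArea);print(rect(cast(f,c[:,0],.026)))
E
```

```text
t: 30.65
ee_pos: [0.4484, -0.1509, 0.1151]
eef_rot: [0.0, 0.396, 0.918, 0.0]
contact_force: [0.9, -0.8, -0.2]
finger_gap: 0.0939
grasp_force: 0.0
pos [ 448.4 -150.9  115.1] yaw 43.3 shift [4.47 6.25 0.01] turn -0.0 gap 0.0939 F [ 0.86086682 -0.80977149 -0.24796621] grip 0.0 q7 1.16 t 30.65
(array([374.2, 287.3]), array([0., 0.]), 0.0, np.float32(0.0))
```

View pics/p3.png

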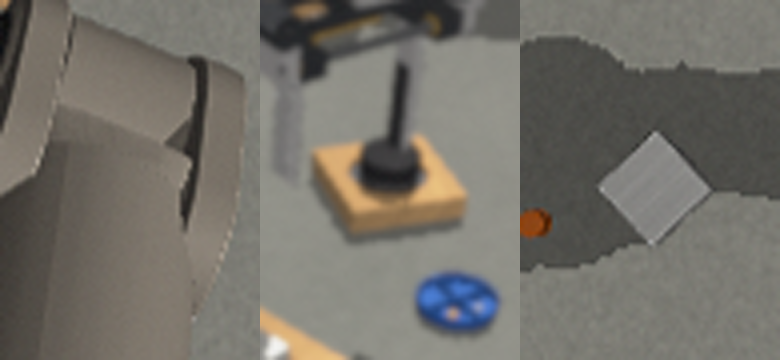

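The large die stands in its recess in the side view (the arm hides it from above). The square die is at corners (135,130),(192,188),(133,245),(77,188) of the right-hand crop.

```bash
python3 -m creep '[[1,0.56,0.78,0,0],[1,0.56,0.78,0,0],[1,0.56,0.78,0,0],[1,0.56,0.78,0,0],[1,0.56,0.78,0,0],[1,0.56,0.78,0,0],[1,0.56,0.78,0,0],[1,0.56,0.78,0,0]]'; python3 - <<'E'
from h import *
f=vision.grab_frame("top")
print(rect(cast(f,(np.array([(135,130),(192,188),(133,245),(77,188)])+.5)/4-.5+[201,195],.026)))
E
python3 to.py 413.5 283.5 8 43.3
```

```text
t: 31.8
ee_pos: [0.4778, -0.0012, 0.1148]
eef_rot: [0.0, 0.397, 0.918, -0.0]
contact_force: [-0.3, -0.0, -0.6]
finger_gap: 0.0942
grasp_force: 0.0
(array([413. , 284.1]), array([59.5, 59.1]), -45.5, np.float32(59.1))
pos [478.3   1.2 114.8] yaw 43.4 shift [12.49  7.33  5.34] turn 0.01 gap 0.0936 F [0.94386085 3.93274683 0.80698393] grip 0.0 q7 0.81 t 31.85
```

```bash
python3 -m creep '[[1,0.89,0.52,0,0],[1,0.89,0.52,0,0],[1,0.89,0.52,0,0],[1,0.89,0.52,0,0],[1,0.89,0.52,0,0],[1,0.89,0.52,0,0],[1,0.89,0.52,0,0],[1,0.89,0.52,0,0],[1,0.89,0.52,0,0],[1,0.89,0.52,0,0],[1,0.89,0.52,0,0],[1,0.89,0.52,0,0],[1,0.89,0.52,0,0],[1,0.89,0.52,0,0],[1,0,0,1,0],[1,0,0,1,0],[1,0,0,1,0],[1,0,0,0,0]]'; python3 to.py 413.2 283.8 8 43.8
python3 - <<'E'
from h import *
f=vision.grab_frame("side")
cv2.imwrite("pics/g4.png",cv2.resize(f["image"][235:345,295:405],None,fx=5,fy=5,interpolation=cv2.INTER_CUBIC)[:,:,::-1])
E
```

```text
t: 34.1
ee_pos: [0.4123, 0.2797, 0.0536]
eef_rot: [-0.0, 0.396, 0.918, -0.001]
contact_force: [1.1, -0.3, -1.1]
finger_gap: 0.094
grasp_force: 0.0
pos [412.3 279.7  53.6] yaw 43.3 shift [0.12 0.18 2.28] turn -0.09 gap 0.094 F [ 1.09710258 -0.31441776 -1.09109357] grip 0.0 q7 0.24 t 34.1
```

View pics/g4.png

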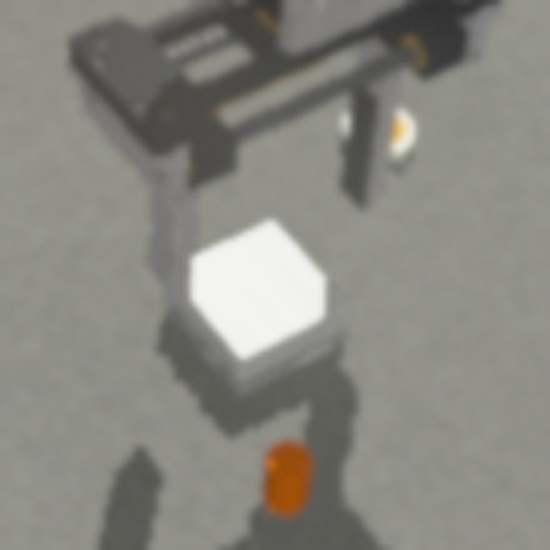

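The fingers straddle the square die along its sides. I descend and grip.

```bash
python3 -m creep '[[1,0.12,0.17,0.5,0],[1,0,0,1,0],[1,0,0,0.55,0],[1,0,0,0.2,0],[0.6,0,0,0,0],[0.5,0,0,0,0],[0.4,0,0,0,0],[-1,0,0,0,0],[-1,0,0,0,0],[-1,0,0,0,0],[-1,0,0,0,0]]'; python3 -m creep '[[-1,0,0,-0.5,0],[-1,0,0,-1,0],[-1,0,0,-1,0],[-1,0,0,-1,0],[-1,0,0,-1,0],[-1,0,0,-0.5,0],[-1,0,0,0,0]]'; python3 to.py 588.7 -167.1 24 18
```

```text
t: 35.52
ee_pos: [0.4135, 0.2847, 0.0097]
eef_rot: [-0.0, 0.396, 0.918, 0.0]
contact_force: [-1.3, -1.3, 5.5]
finger_gap: 0.0598
grasp_force: 30.0
t: 36.4
ee_pos: [0.4136, 0.2849, 0.11]
eef_rot: [0.0, 0.396, 0.918, 0.001]
contact_force: [0.3, -0.1, -1.9]
finger_gap: 0.0599
grasp_force: 30.0
pos [413.6 284.9 110. ] yaw 43.3 shift [-22.45  -9.14   4.28] turn 4.42 gap 0.0599 F [ 0.26961949 -0.05110829 -1.85138418] grip 29.980737268924713 q7 0.19 t 36.4
```

```bash
python3 -m creep '[[-1,-0.97,-0.4,0,0],[-1,-0.97,-0.4,0,0],[-1,-0.97,-0.4,0,0],[-1,-0.97,-0.4,0,0],[-1,-0.97,-0.4,0,0],[-1,-0.97,-0.4,0,0],[-1,-0.97,-0.4,0,0],[-1,-0.97,-0.4,0,0],[-1,-0.97,-0.4,0,0],[-1,-0.97,-0.4,0,0],[-1,-0.97,-0.4,0,0],[-1,-0.97,-0.4,0,0],[-1,-0.97,-0.4,0,0],[-1,-0.97,-0.4,0,0],[-1,-0.97,-0.4,0,0],[-1,-0.97,-0.4,0,0],[-1,-0.97,-0.4,0,0],[-1,-0.97,-0.4,0,0],[-1,-0.97,-0.4,0,0],[-1,-0.97,-0.4,0,0]]'; python3 -m creep '[[-1,-0.9,-0.4,0,0],[-1,-0.9,-0.4,0,0],[-1,-0.9,-0.4,0,0],[-1,0,0,0,0.9],[-1,0,0,0,0.9],[-1,0,0,0,0.9],[-1,0,0,0,0.9],[-1,0,0,0,0.82],[-1,0,0,0,0]]'; python3 to.py 588.7 -167.1 24 18
```

```text
t: 38.9
ee_pos: [0.5628, -0.1081, 0.1085]
eef_rot: [-0.001, 0.396, 0.918, -0.0]
contact_force: [0.0, 0.5, -2.5]
finger_gap: 0.0597
grasp_force: 30.0
t: 40.02
ee_pos: [0.5829, -0.1636, 0.1093]
eef_rot: [-0.0, 0.588, 0.809, -0.0]
contact_force: [-0.1, 0.0, -1.8]
finger_gap: 0.0599
grasp_force: 30.0
pos [ 582.9 -163.6  109.3] yaw 18.0 shift [-0.26  0.22  4.27] turn 0.0 gap 0.0599 F [-0.0561809   0.03080921 -1.84498851] grip 29.981088638305664 q7 0.82 t 40.025
```

```bash
python3 -m creep '[[-1,-0.26,0.22,0.5,0],[-1,0,0,1,0],[-1,0,0,1,0],[-1,0,0,1,0],[-1,0,0,0.4,0],[-1,0,0,0.2,0],[-1,0,0,0,0]]';  python3 to.py 588.7 -167.1 24 18
```

```text
t: 40.9
ee_pos: [0.5887, -0.1669, 0.0276]
eef_rot: [0.0, 0.588, 0.809, 0.0]
contact_force: [0.1, -0.3, -1.1]
finger_gap: 0.0598
grasp_force: 30.0
pos [ 588.7 -166.9   27.6] yaw 18.0 shift [-0.01 -0.    0.18] turn -0.0 gap 0.0598 F [ 0.08989544 -0.28708485 -1.08281801] grip 29.980672895908356 q7 0.9 t 40.9
```

Lower, release, rise and back away for a full final look.

```bash
python3 -m creep '[[-1,0,0,0.12,0],[-1,0,0,0.05,0],[-1,0,0,0,0],[0.4,0,0,0,0],[0.6,0,0,0,0],[1,0,0,0,0],[1,0,0,0,0],[1,0,0,-0.5,0],[1,0,0,-1,0],[1,0,0,-1,0],[1,0,0,-1,0],[1,0,0,-1,0],[1,0,0,-1,0],[1,0,0,-1,0]]'; python3 -m creep '[[1,-1,0,0,0],[1,-1,0,0,0],[1,-1,0,0,0],[1,-1,0,0,0],[1,-1,0,0,0],[1,-1,0,0,0],[1,-1,0,0,0],[1,-1,0,0,0],[1,-1,0,0,0],[1,-1,0,0,0],[1,0,0,0,0]]'
python3 - <<'E'
from h import *
t=vision.grab_frame("top")["image"][140:270,190:470];s=vision.grab_frame("side")["image"][130:330,235:415]
a=cv2.resize(t,(780,362),interpolation=cv2.INTER_CUBIC);cv2.imwrite("pics/e1.png",a[:,:,::-1])
cv2.imwrite("pics/e2.png",cv2.resize(s,None,fx=3,fy=3,interpolation=cv2.INTER_CUBIC)[:600,:,::-1])
E
```

```text
t: 42.65
ee_pos: [0.5885, -0.1668, 0.1555]
eef_rot: [0.0, 0.588, 0.809, 0.0]
contact_force: [-0.1, -0.4, 1.0]
finger_gap: 0.0941
grasp_force: 0.0
t: 44.02
ee_pos: [0.65, -0.3591, 0.1538]
eef_rot: [0.0, 0.589, 0.808, -0.0]
contact_force: [-0.2, -0.1, 0.0]
finger_gap: 0.094
grasp_force: 0.0
```

View pics/e1.png

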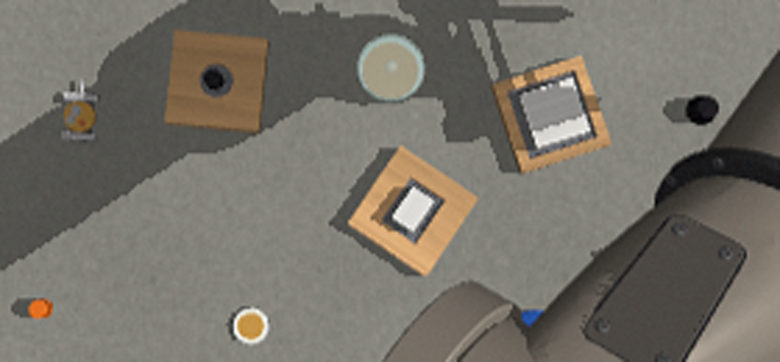

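View pics/e2.png

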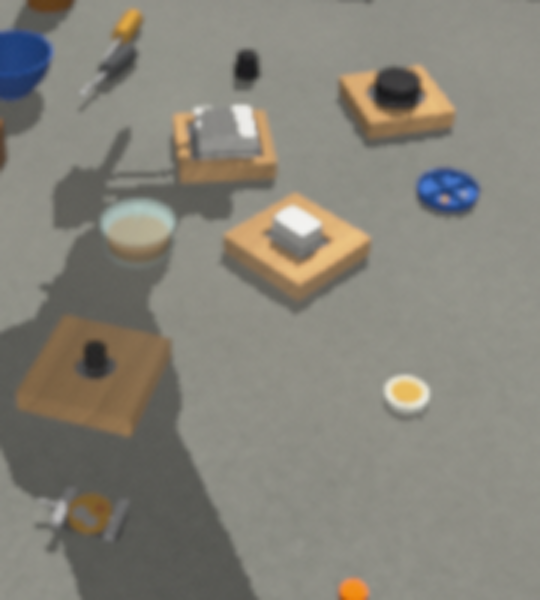

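All four dies sit flat in their recesses: small (213,80), oblong (413,210) and square (555,115) in the top crop, large (397,88) in the side crop. The dish and the movement have not moved. I hand the job in.

```bash
python3 -c "
from workcell import ticket;print(ticket.close_job())"
```

```text
the job is handed in; nothing more can be done
None
```

All four dies were placed in their matching blocks in order, the glass dish and watch movement look undisturbed in the final pictures, and the job was handed in about 44 s into the 144 s allowed; no verdict was returned.

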